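# Press the popped tube cap home and start the shaker

## Robot

A 6-joint arm with a two-finger parallel gripper is mounted at the origin on the work surface. World frame = base frame: x ahead of the robot, y to its left, z up, the work surface at z = 0. Lengths are in m, angles in degrees, forces in N, time in s.
With the tool pointing down it reaches from about 0.325 to 0.775 m from the base axis. Payload 5.5 kg.
Tool frame: the origin (TCP) lies at the centre of the arm's flange, where the gripper is bolted on; the fingertips stand 182 mm ahead of it and the grasp point (between the pads) lies 163 mm ahead of it; z points along the fingers, y is the line along which they close (so a half turn about z gives the same grasp; the last joint's range is limited). The gripper opens to 88 mm and grips with 3 to 60 N. Pads are 20 mm wide; open, the fingers measure 115 mm over their backs; the gripper's body (75 mm by 178 mm) begins 61 mm behind the grasp point.
Start: joints at [67.282, 5.22, 70.514, -0, 104.267, -3.249], TCP at [0.2, 0.566, 0.405] pointing down, gripper open.
Joint ranges: [-164.24, 164.24], [-49.07, 125.15], [9.68, 141.18], [-86.29, 266.29], [3.28, 154.24], [-151.56, 151.56]. Speed limits (degrees/s): [147.25, 147.25, 172.46, 180, 180, 180].

## Interface

Orientations are given as [roll, pitch, yaw] about the fixed x, y, z axes, in that order (R = Rz(yaw) Ry(pitch) Rx(roll)).
In Python, from station import r gives the robot as it stands. The module is installed in compiled form; this text tells all that it offers. Calls block until the motion is done:
- r.reach(position, orientation): joint-space move of the TCP to a pose.
- r.servo_line(position, rotation=None, speed=0.15): straight line of the TCP; rotation=None keeps the orientation; speed is the mean speed in m/s.
- r.move_joints(angles): joint-space move.
- r.let_go() and r.grab(squeeze=None): open the fingers fully, or close them until they stop; squeeze is the grip in N (None keeps the last).
- r.wait(seconds).
- r.inverse_kinematics(position, orientation): joint angles nearest the present ones, or None.
- r.sense(): the state.
- r.snapshot(name): name is "side" or "top" or "wrist"; returns a dict with "frame" (420x560x3 uint8, red, green, blue), "fx", "fy", "cx", "cy" (pixels), "R" (3x3) and "t" (3): a world point X has camera coordinates R X + t. Camera axes: x right, y down, z forward; pixel columns grow to the right and rows downward; lengths in m; the calibration is good to about 2 mm. A picture is of the moment at which its call begins. There is no depth.
A pose or a line that the arm cannot do raises r.IKError and nothing moves.
- r.hand_in(): hands the job in; it is judged then, once.
The state is a dict: "clock": time; "joints": joint angles; "joint_vel": joint speeds; "joint_torque": joint torques, N m; "tcp_pos": TCP position; "orientation": TCP orientation; "contact_force": force on the tool from outside, world axes, zero at the start; "torque": the same for the moment, N m; "opening": finger opening in m; "gripper_force": force on a finger pad.
Only numpy, scipy, OpenCV 4.12 (cv2) and the standard library are available. Lean on these libraries where they do the work, as an engineer would, in place of code of your own. Each camera call takes 0.05 s, during which the arm holds its last target. There are 200 camera calls.

## Task

One of the six tube caps in the shaker's rack has popped up: gently press that cap fully home with the fingertips, then press the round key on the shaker's front ledge fully down to start it, let it spring back, and withdraw. Leave the other caps alone, press neither the square key nor the bar key, do not pull any cap up, and leave the jar, beaker, tip box and marker where they are.

Things in the scene. Friction and masses are not known exactly. Their poses are not given: they have to be found in the camera images.
- shaker: White tube shaker, fixed, 280 x 240 x 60 mm high. Origin: centre of its underside on the bench; +x to its back, z up. Rack on it, top plate 105 mm up, holds six capped tubes at x = 12 or 68, y = -56, 0 or 56 mm. Front ledge, 60 mm up, has three keys at x = -108, y = -62, 0, 62 mm. Which key and which cap is in which place varies.
- cap_popped: The one popped-up cap: plain white push-in tube cap, diameter 31 mm, 16 mm high, identical to the others but standing 11 to 15 mm higher. Origin: centre of its flat top face. Fully home its top is 128 mm above the bench, level with the other caps. It only slides straight up and down, against about 4 N of friction, stays where it is left, and stops firmly when home.
- cap_seated1: One of the five caps already home: white, diameter 31 mm, 16 mm high. Origin: centre of its top face, 128 mm above the bench.
- cap_seated2: One of the five caps already home: white, diameter 31 mm, 16 mm high. Origin: centre of its top face, 128 mm above the bench.
- cap_seated3: One of the five caps already home: white, diameter 31 mm, 16 mm high. Origin: centre of its top face, 128 mm above the bench.
- cap_seated4: One of the five caps already home: white, diameter 31 mm, 16 mm high. Origin: centre of its top face, 128 mm above the bench.
- cap_seated5: One of the five caps already home: white, diameter 31 mm, 16 mm high. Origin: centre of its top face, 128 mm above the bench.
- key_round: The start key: the round one of the three grey spring keys, diameter 26 mm. Origin: centre of its top face, 72 mm above the bench at rest (12 mm above the ledge). It goes straight down 7 mm to a firm stop (1 N to start, 5 N fully down), and springs back when released.
- key_square: Square grey key, 24 x 24 mm, same height and spring as the round key; not to be pressed. Origin: centre of its top face, 72 mm above the bench.
- key_bar: Narrow bar-shaped grey key, 36 mm (along the shaker's x) x 12 mm, same height and spring as the round key; not to be pressed. Origin: centre of its top face, 72 mm above the bench.
- jar: Loose bystander: small closed jar, diameter 54 mm, 80 mm high, beside the shaker's +y side. Origin: centre of its underside.
- beaker: Loose bystander: open glass beaker, diameter 64 mm, 85 mm high, beside the shaker's +y side. Origin: centre of its underside.
- tip_box: Loose bystander: yellow pipette-tip box with clear lid, 117 x 82 x 63 mm high, beside the shaker's -y side. Origin: centre of its underside.
- marker: Loose bystander: black marker pen, 135 mm long, 13 mm thick, lying on the bench beside the shaker's -y side. Origin: its middle, on the bench.

How it is judged:
By the outcome, as a careful person would: the job done as asked, in the order asked, and still so for the second after the job is handed in, with the robot touching nothing.
It also fails if it takes over 40 s, if anything falls off the work surface, if the arm or the gripper's body presses on something with over 40 N, if the wrist force passes 120 N, or if a joint passes its speed limit or range.

## Working session

There is one attempt and no reset: what is moved stays moved. The work goes in short steps, each a Python script; the robot and the scene stay as the last script left them, time stands still between calls to the robot, and variables do not carry over. Pictures are saved under pics/ and viewed, at most 10 in all, crops included, and the job is handed in when it is done.

```bash
mkdir -p pics; python3 - <<'E'
from station import r
import cv2,pickle
d={}
for n in("side","top","wrist"):
    s=r.snapshot(n);d[n]=s;cv2.imwrite(f"pics/{n}0.png",s["frame"][:,:,::-1])
    print(n,s["fx"],s["cx"],s["cy"],s["R"],s["t"])
pickle.dump(d,open("d0.pkl","wb"))
E
```

```text
side 379.9821197577252 275.5986407851345 214.57744884273177 [[ 9.65805070e-01 -2.59268455e-01  6.59161505e-04]
 [-1.58778341e-01 -5.93473777e-01 -7.89036320e-01]
 [ 2.04963423e-01  7.61950618e-01 -6.14346198e-01]] [-0.53279421  0.18994818  0.76410179]
top 395.53367006738154 278.3346410726809 213.99630764101323 [[-0.00184001 -0.99999563  0.00231328]
 [-0.99175023  0.00152833 -0.1281762 ]
 [ 0.12817211 -0.00253004 -0.99174871]] [0.02676644 0.5748467  0.73839954]
wrist 301.97776529766145 275.7163895856738 202.30046316453974 [[ 0.33206373  0.94325574 -0.00151312]
 [ 0.90588299 -0.31845913  0.2792128 ]
 [ 0.2628872  -0.09408715 -0.96022806]] [-0.59957383 -0.03326927  0.39088484]
```

View pics/top0.png

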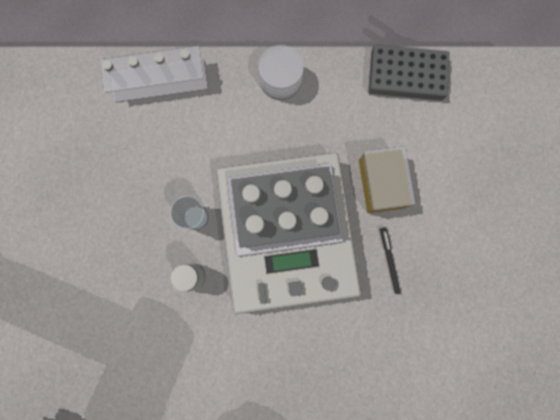

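View pics/side0.png

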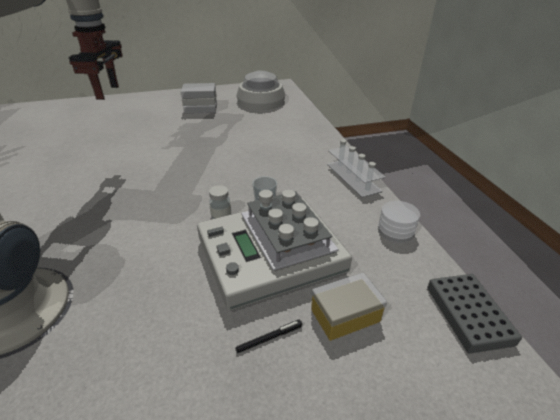

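The top view shows the caps at (251,193), (283,189), (315,185) and (254,224), (287,220), (319,216). The keys are bar (263,292), square (296,288) and round (329,284). The side view shows the same caps, so next I triangulate them.

```bash
cat >h.py <<'E'
import cv2,numpy as np
def ray(s,p):
    d=s["R"].T@np.array([(p[0]-s["cx"])/s["fx"],(p[1]-s["cy"])/s["fy"],1]);return -s["R"].T@s["t"],d/np.linalg.norm(d)
def plane(s,p,z):
    c,d=ray(s,p);return c+d*(z-c[2])/d[2]
def tri(ss,ps):
    A=np.zeros((3,3));b=np.zeros(3)
    for s,p in zip(ss,ps):
        c,d=ray(s,p);P=np.eye(3)-np.outer(d,d);A+=P;b+=P@c
    x=np.linalg.solve(A,b);e=[np.linalg.norm(np.cross(x-ray(s,p)[0],ray(s,p)[1])) for s,p in zip(ss,ps)];return x,max(e)
def proj(s,X):
    v=s["R"]@X+s["t"];return np.array([s["fx"]*v[0]/v[2]+s["cx"],s["fy"]*v[1]/v[2]+s["cy"]])
E
python3 - <<'E'
from h import *;import pickle
d=pickle.load(open("d0.pkl","rb"))
for n,b,t in(("top",(235,170,105,70),0),("side",(250,180,80,65),0)):
    x,y,w,h=b;g=cv2.cvtColor(d[n]["frame"],cv2.COLOR_RGB2GRAY)[y:y+h,x:x+w]
    cv2.imwrite(f"pics/{n}c.png",cv2.resize(d[n]["frame"][y:y+h,x:x+w,::-1],None,fx=7,fy=7,interpolation=cv2.INTER_CUBIC))
    for th in(130,150,165):
        k,l,s,c=cv2.connectedComponentsWithStats((g>th).astype(np.uint8))
        print(n,th,[(np.round(c[i]+[x,y],1).tolist(),int(s[i,4])) for i in range(1,k) if 30<s[i,4]<600])
T=d["top"]
for p in((263,292),(296,288),(329,284)):print(plane(T,p,.072))
for p in((254,224),(287,220),(319,216),(251,193),(283,189),(315,185)):print(plane(T,p,.128))
E
```

```text
top 130 [([257.0, 172.6], 313), ([336.7, 172.6], 37), ([313.9, 184.0], 246), ([282.1, 188.3], 243), ([250.2, 192.7], 253), ([318.6, 215.5], 252), ([286.6, 220.1], 253), ([235.8, 229.9], 54), ([253.9, 223.6], 270)]
top 150 [([254.6, 172.3], 252), ([314.0, 184.1], 212), ([282.2, 188.4], 215), ([250.4, 192.6], 214), ([318.8, 215.5], 219), ([286.7, 220.1], 224), ([253.9, 223.7], 235), ([235.6, 231.5], 38)]
top 165 [([313.9, 184.1], 184), ([282.1, 188.3], 187), ([250.3, 192.8], 188), ([318.7, 215.7], 193), ([286.5, 220.0], 193), ([253.8, 223.5], 206)]
side 130 [([251.3, 190.2], 75), ([265.3, 193.1], 89), ([299.0, 206.5], 89), ([275.3, 212.6], 94), ([310.6, 221.5], 108), ([255.2, 235.4], 55), ([285.9, 228.3], 116)]
side 150 [([316.2, 202.9], 592), ([322.2, 185.2], 78), ([288.1, 192.1], 88), ([265.4, 193.1], 71), ([299.0, 206.5], 75), ([275.2, 212.6], 83), ([310.6, 221.5], 88), ([254.9, 235.0], 34), ([285.7, 228.2], 98)]
side 165 [([265.2, 193.4], 53), ([288.4, 192.9], 47), ([299.0, 206.7], 56), ([275.2, 212.7], 63), ([310.7, 221.8], 68), ([285.8, 228.4], 79)]
[0.42691983 0.05412283 0.072     ]
[ 0.43398529 -0.00613991  0.072     ]
[ 0.4410715  -0.06657964  0.072     ]
[0.54581716 0.06797098 0.128     ]
[0.55266055 0.01109865 0.128     ]
[ 0.55952716 -0.04421649  0.128     ]
[0.60003349 0.07351752 0.128     ]
[0.60703116 0.01781631 0.128     ]
[ 0.61404996 -0.03805316  0.128     ]
```

View pics/sidec.png

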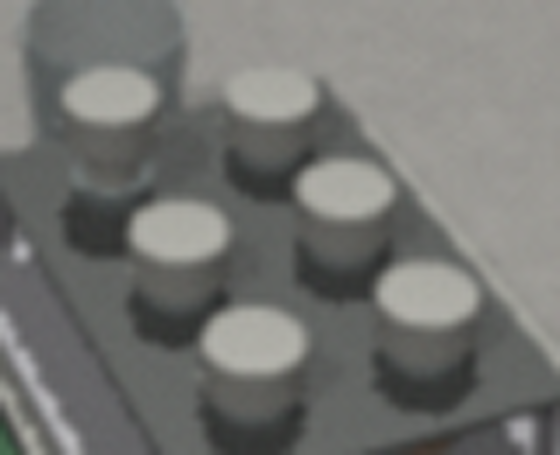

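In the crop, the front +y cap (side pixel 265,193) stands visibly taller, with its tube showing below it. I triangulate it along with the keys.

```bash
python3 - <<'E'
from h import *;import pickle
d=pickle.load(open("d0.pkl","rb"));S=[d["top"],d["side"]]
tp=[(253.9,223.6),(286.6,220.1),(318.7,215.6),(250.3,192.7),(282.1,188.4),(314,184.1)]
sp=[(265.3,193.2),(275.2,212.6),(285.8,228.3),(288.2,192.6),(299,206.5),(310.6,221.5)]
X=[]
for a,b in zip(tp,sp):
    x,e=tri(S,(a,b));X.append(x);print(x.round(4),round(e,4))
# keys
for n,(x,y,w,h) in(("top",(250,270,98,36)),("side",(200,222,50,56))):
    c=d[n]["frame"][y:y+h,x:x+w,::-1];g=cv2.cvtColor(c,cv2.COLOR_BGR2GRAY)
    for th in(80,95,110):
        k,l,s,cc=cv2.connectedComponentsWithStats((g<th).astype(np.uint8));print(n,th,[((cc[i]+[x,y]).round(1).tolist(),int(s[i,4])) for i in range(1,k) if s[i,4]>15])
    f=6 if n=="top" else 7
    cv2.imwrite(f"pics/{n}k.png",cv2.resize(c,None,fx=f,fy=f,interpolation=cv2.INTER_CUBIC))
# shaker pose from 5 seated caps
loc=np.array([(12,56),(12,0),(12,-56),(68,56),(68,0),(68,-56)])/1e3
P=np.array([plane(S[0],a,.128 if i else X[0][2])[:2] for i,a in enumerate(tp)])
a,b=loc-loc.mean(0),P-P.mean(0)
yaw=np.arctan2((a[:,0]*b[:,1]-a[:,1]*b[:,0]).sum(),(a*b).sum())
R=np.array([[np.cos(yaw),-np.sin(yaw)],[np.sin(yaw),np.cos(yaw)]]);o=P.mean(0)-R@loc.mean(0)
print("yaw",np.degrees(yaw),o,((loc@R.T+o)-P).round(4).tolist())
for y in(.062,0,-.062):
    k=R@[-.108,y]+o;print("key",k,[proj(s,[*k,.072]).round(1).tolist() for s in S])
E
```

```text
[0.5456 0.0674 0.1402] 0.0004
[0.5533 0.0116 0.1259] 0.0005
[ 0.5608 -0.044   0.1258] 0.0003
[0.6011 0.0748 0.127 ] 0.0003
[0.609  0.0193 0.1258] 0.0005
[ 0.6163 -0.0366  0.126 ] 0.0003
top 80 [([270.4, 270.6], 17)]
top 95 [([273.9, 270.6], 36)]
top 110 [([275.1, 270.7], 45), ([329.3, 283.0], 91), ([264.5, 293.6], 38), ([299.2, 290.4], 21)]
side 80 [([215.5, 233.0], 62), ([241.4, 242.2], 127), ([223.6, 252.4], 48), ([232.1, 272.1], 43)]
side 95 [([215.1, 233.0], 84), ([242.5, 241.9], 281), ([206.5, 260.9], 290), ([223.1, 252.2], 69), ([232.3, 272.2], 59)]
side 110 [([215.3, 232.2], 119), ([242.9, 243.0], 343), ([206.4, 260.5], 339), ([223.0, 249.9], 138), ([231.9, 269.6], 143)]
yaw 7.687405912649854 [0.54073614 0.01019825] [[-0.0001, -0.0001], [0.0001, 0.0], [-0.0001, 0.0], [0.0001, 0.0001], [0.0, -0.0001], [-0.0, 0.0001]]
key [0.42541314 0.05719405] [[261.3, 292.8], [214.5, 228.7]]
key [ 0.43370678 -0.00424873] [[295.0, 288.2], [222.4, 246.1]]
key [ 0.44200041 -0.06569152] [[328.5, 283.5], [231.2, 265.5]]
```

View pics/topk.png

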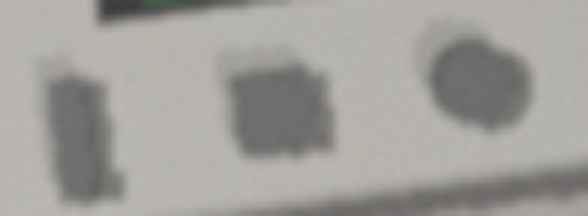

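```bash
cat >p.py <<'E'
from station import r
def press(xy,z0,zmin,flim):
    """step down in 1 mm from tip height z0 until the force passes flim"""
    r.servo_line([*xy,z0+.182],speed=.08); r.wait(.1); b=r.sense()["contact_force"][2]; z=z0;log=[]
    while z>zmin:
        z-=.001; r.servo_line([*xy,z+.182],speed=.02); s=r.sense()
        f=s["contact_force"][2]-b; log.append((round((s["tcp_pos"][2]-.182)*1e3,1),round(float(f),1)))
        if f>flim: break
    print(log,r.sense()["clock"])
E
python3 - <<'E'
from p import *
r.grab(5)
xy=(.5455,.0674)
o=[180,0,7.7]
print(r.inverse_kinematics([*xy,.4],o),r.inverse_kinematics([*xy,.4],[180,0,-172.3]))
r.reach([*xy,.2+.182],o)
s=r.sense();print(s["clock"],s["tcp_pos"],s["orientation"],s["opening"],s["contact_force"])
press(xy,.148,.125,9)
E
```

```text
[ 3.49710773e+00 -2.61162346e+00  7.89318841e+01 -2.54444375e-14
  1.03679739e+02  8.57971077e+01] [  3.49710773  -2.61162346  78.93188408   0.         103.67973938
 -94.20289227]
3.6667 [0.5454384  0.06808266 0.38207582] [-1.79986526e+02 -9.54463715e-03  7.78951226e+00] 0.0005366058738776715 [ 1.09264628 -0.25530234  0.19657318]
[(np.float64(147.2), 0.6), (np.float64(145.9), -1.0), (np.float64(144.8), -0.3), (np.float64(143.9), 0.2), (np.float64(142.9), 0.0), (np.float64(142.2), 1.3), (np.float64(141.4), 3.7), (np.float64(140.1), 4.5), (np.float64(138.9), 3.4), (np.float64(137.8), 3.1), (np.float64(136.9), 3.2), (np.float64(135.9), 2.7), (np.float64(134.9), 2.4), (np.float64(133.9), 3.2), (np.float64(132.9), 2.4), (np.float64(131.9), 3.4), (np.float64(130.9), 2.9), (np.float64(129.9), 3.8), (np.float64(128.9), 3.0), (np.float64(128.3), 5.4), (np.float64(128.3), 8.7), (np.float64(128.3), 13.3)] 10.0667
```

The cap reached its firm stop at 128.3 mm. I retract, check it from the side, then press the key.

```bash
python3 - <<'E'
from p import *
from h import *
r.servo_line([.5455,.0674,.2+.182],speed=.1)
k=(.442,-.0657)
r.servo_line([*k,.2+.182],speed=.2)
s=r.snapshot("side");cv2.imwrite("pics/side1.png",cv2.resize(s["frame"][150:290,190:350,::-1],None,fx=4,fy=4,interpolation=cv2.INTER_CUBIC))
press(k,.077,.0615,12)
r.servo_line([*k,.2+.182],speed=.1)
r.servo_line([.40,-.15,.3+.182],speed=.2);r.wait(.3)
T,S=r.snapshot("top"),r.snapshot("side")
cv2.imwrite("pics/side2.png",cv2.resize(S["frame"][150:290,190:350,::-1],None,fx=4,fy=4,interpolation=cv2.INTER_CUBIC))
print(r.sense()["clock"],r.sense()["contact_force"])
for n,s,(x,y,w,h) in(("top",T,(235,170,105,70)),("side",S,(250,180,80,65))):
    g=cv2.cvtColor(s["frame"],cv2.COLOR_RGB2GRAY)[y:y+h,x:x+w]
    for th in(130,150,165):
        c=cv2.connectedComponentsWithStats((g>th).astype(np.uint8));print(n,th,[((q+[x,y]).round(1).tolist(),int(a[4])) for q,a in zip(c[3][1:],c[2][1:]) if 30<a[4]<600])
E
```

```text
[(np.float64(76.0), -0.1), (np.float64(74.9), 0.4), (np.float64(73.9), 1.0), (np.float64(72.9), 0.3), (np.float64(72.2), 0.4), (np.float64(71.1), 1.5), (np.float64(70.1), 2.6), (np.float64(69.1), 3.6), (np.float64(68.1), 3.5), (np.float64(67.1), 3.4), (np.float64(66.1), 4.9), (np.float64(65.3), 6.2), (np.float64(65.2), 10.2), (np.float64(65.1), 15.0)] 17.2833
20.0333 [-0.12193913  0.36683213 -0.18336956]
top 130 [([256.9, 172.7], 324), ([336.7, 173.0], 41), ([313.9, 183.9], 245), ([282.1, 188.2], 236), ([250.0, 192.6], 254), ([318.6, 215.5], 250), ([235.8, 228.8], 62), ([286.6, 220.2], 251), ([254.4, 224.3], 249)]
top 150 [([255.8, 172.5], 289), ([337.1, 172.6], 31), ([314.1, 183.8], 212), ([282.0, 188.3], 201), ([250.1, 192.7], 223), ([318.6, 215.4], 207), ([286.6, 220.3], 216), ([254.4, 224.4], 212), ([235.6, 231.0], 42)]
top 165 [([253.8, 172.2], 221), ([314.4, 183.7], 171), ([280.9, 188.5], 133), ([249.8, 192.5], 194), ([316.7, 216.1], 98), ([286.2, 220.7], 163), ([254.3, 224.5], 170), ([235.5, 232.3], 33)]
side 130 [([251.5, 190.2], 83), ([265.4, 198.4], 80), ([275.1, 212.7], 94), ([311.0, 221.7], 105), ([255.0, 234.8], 69), ([286.0, 228.1], 107)]
side 150 [([251.1, 188.8], 56), ([265.5, 198.3], 63), ([298.9, 206.6], 70), ([275.0, 212.6], 83), ([311.0, 221.6], 87), ([255.1, 235.4], 43), ([286.0, 228.2], 94)]
side 165 [([288.3, 192.0], 73), ([322.0, 209.4], 96), ([311.6, 222.4], 59), ([255.1, 235.2], 33), ([285.9, 228.9], 47)]
```

View pics/side2.png

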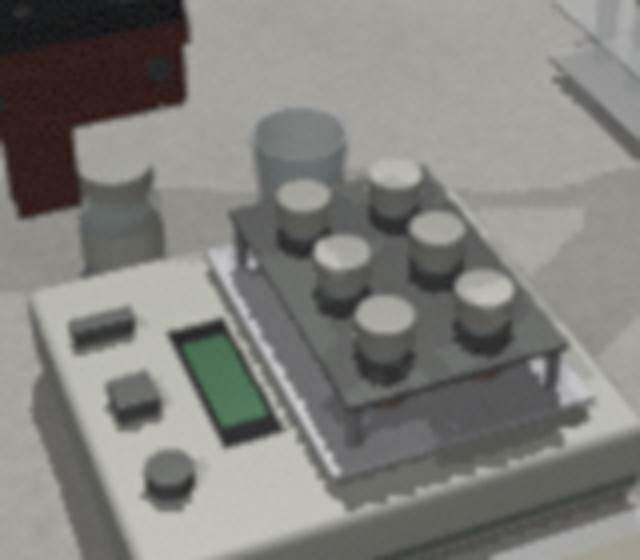

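The picture shows the pressed cap (side pixel 265,198) level with the others. The round key (crop 170,472) has sprung back, and the gripper is clear of everything.

```bash
python3 -c "
from station import r
print(r.hand_in())"
```

```text
the job is handed in; nothing more can be done
None
```

I pressed the popped cap (front row, +y side) home to its firm stop at 128 mm, then pressed the round key fully down and it sprang back; I withdrew the arm clear of everything and handed the job in at about 20 s.

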